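# Assemble the shortbread press in its fence

## Robot

A 6-joint arm with a two-finger parallel gripper is mounted at the origin on the work surface. World frame = base frame: x ahead of the robot, y to its left, z up, the work surface at z = 0. Lengths are in mm, angles in rad, forces in N, time in s.
With the tool pointing down it reaches from about 275 to 850 mm from the base axis. Payload 5.2 kg.
Tool frame: the origin (TCP) lies between the finger pads; the fingertips stand 8 mm ahead of it and the grasp point (between the pads) lies 11 mm behind it (manip.tips_ahead is the distance from the TCP to the fingertips, in mm); z points along the fingers, y is the line along which they close (so a half turn about z gives the same grasp; the last joint's range is limited). The gripper opens to 85 mm and grips with 20 to 120 N. Pads are 22 mm wide; open, the fingers measure 114 mm over their backs; the gripper's body (76 mm by 85 mm) begins 54 mm behind the grasp point. The pads swing forward as they close: fully open they stand 13 mm farther back than shut.
Start: joints at [1.119, 0.259, 1.535, -0, 1.348, -0.203], TCP at [135.41, 533.075, 239.31] pointing down, gripper open.
Joint ranges: [-3.14, 3.14], [-0.91, 2.08], [0.19, 2.58], [-1.22, 4.36], [0.22, 2.71], [-3.12, 3.12]. Speed limits (rad/s): [2.57, 2.57, 3.14, 3.14, 3.14, 3.14].

## Interface

Orientations are given as a unit quaternion [x, y, z, w].
In Python, from bench import manip, viewer gives the robot as it stands.
- The arm moves only by the tool move_arm, never from a script. Its argument "motion" is a list of rows, each a list of 3 entries, a list of its own where there are three numbers: the shift along the tool's x, y, z in units of 0.8 m (1.0 is 0.8 m), then the turn about the tool's z in units of pi rad (1.0 is pi rad), then the opening, from 0 (shut) to 1 (fully open). A call has 1 to 20 rows; each row is the pose to reach, as a shift and turn from the pose commanded when the call began, along the tool's axes at that moment, turning the shorter way round; what a row does not reach only later rows make up. A row lasts 1/12 s, in which the tool goes at most 41.7 mm and 7.16 degrees, less where a joint would pass 70% of its speed; a pose out of reach is approached as far as the arm can. A call with a number of a shift or a turn outside -1 to 1 is refused whole. A call with a gripper value outside its range is refused whole. The fingers move at their own pace and stop on an object; "force" is the grip in N (left out, the last holds). Time passes only in rows, so rows that repeat a pose let the fingers close. It gives the time, the measured TCP pose, the force, the opening and the grip force at its end, in the units of the state.
- manip.get_state(): the state, without advancing time (a new reading comes with each control period).
- viewer.capture(name): name is "side" or "top" or "wrist"; returns the picture (420x560x3 uint8, red, green, blue); there is no depth.
- viewer.calibration(name): a dict with "K" (3x3 intrinsics, pixels), "R" (3x3) and "t" (3): a world point X has camera coordinates R X + t. Camera axes: x right, y down, z forward; pixel columns grow to the right and rows downward; lengths in mm; the calibration is good to about 2 mm. A picture is of the moment at which its call begins: read the wrist's pose just before it. calibration takes no time and is no camera call; for the wrist camera it gives the pose at the moment of the call.
- manip.job_done(): hands the job in; it is judged then, once.
Trained networks look in the newest picture that a camera, given by its name, has taken for a name from the list of things; names that differ only in an ending like _2 or _b are one class to them, and where a whole thing is asked for, a point or a joint stands for the part that bears it (a point fixed in the world has none). Each returns a list of dicts, best first, with "conf" (0 to 1); they miss things now and then, are a little off and sometimes report something else, mostly with a low value. They report only what shows in the picture. A call takes as long as a camera call. They do not tell look-alikes from the thing itself.
- viewer.outline_of(camera, name): "pixels" (420x560 bool, what is visible of it) and "bbox" ([left, top, width, height] in pixels, round what is visible of it).
- viewer.spot_point(camera, name): "xy" ([column, row] in pixels: a listed point, or the origin of a listed thing).
The state is a dict: "clock": time; "joint_pos": joint angles; "qvel": joint speeds; "tau": joint torques, N m; "eef_pos": TCP position; "tool_rot": TCP orientation; "ft_force": force on the tool from outside, world axes, zero at the start; "torque": the same for the moment, N m; "grip_width": opening from 0.0 (shut) to 1.0 (fully open); "grasp_force": force on a finger pad.
Only numpy, scipy, OpenCV 4.12 (cv2) and the standard library are available. Lean on these libraries where they do the work, as an engineer would, in place of code of your own. Each camera call takes 0.05 s, during which the arm holds its last target. There are 200 camera calls.

## Task

Put the wooden shortbread press together inside its U-shaped fence: first slide the thick mould block along the worktop, without lifting it, in through the open side until it is fully home against the back of the fence, then let it go. Next lay the open frame squarely on the block with the frame's crossbar over the rib in the block, and last lay the plate with the handle squarely on the frame, handle up. Set the frame and the plate down rather than dropping them, and leave the other kitchen things where they are.

Things in the scene. Friction and masses are not known exactly. Their poses are not given: they have to be found in the camera images.
- fence: fixed U-shaped wooden fence, waxed smooth, walls 16 mm thick, 60 mm high plus sloped lead-ins to 73 mm, no floor; open on top and on its -y side. Inner faces: back y = +60 mm (set back to +63 above 30 mm height), sides x = +-79 mm from y = +60 to -40, then flared to x = +-95 at y = -79. Origin on the worktop where the origin of the fully home block lies; z up
- block: wooden mould block, 150 (x) x 120 (y) x 32 mm high; top has two recesses (55 x 96, 8 mm deep, small stars inside) with a 16 mm rib between them along y. Origin centre of underside, z up. 0.34 kg. Starts in front of the fence's open side, x roughly along the fence's x. Push on a 150 mm face (y = +-60); the rear one stays 20 mm outside the straight side walls when home
- frame: open wooden frame 150 (x) x 120 (y) mm, 22 mm thick, 12 mm border; central crossbar 16 mm wide (x), 96 mm long (y), between two through-windows of 55 x 96 mm. Grip: the crossbar, fingers down in the windows, closing along x. Origin centre of underside, under the crossbar, z up. 0.11 kg. On the block its origin is 32 mm above the worktop
- plate: wooden press plate 150 (x) x 120 (y) x 14 mm thick with an upright bar handle on top: 18 mm wide in x, 80 mm long along y, from 14 to 42 mm above the plate's underside. Origin at the centre of its underside, z up. About 0.20 kg. On the frame its origin is 54 mm above the worktop
- bowl: bystander: white ceramic bowl, 160 mm across, 70 mm high; origin at the centre of its underside
- carton: bystander: upright pink sugar carton, 65 x 100 mm, 130 mm high; origin at the centre of its underside
- pin: bystander: wooden rolling pin lying, 320 mm long, 48 mm thick; origin at the centre of its underside
- jar: bystander: small amber jar, 60 mm across, 85 mm high; origin at the centre of its underside
- cutter: bystander: star-shaped steel biscuit cutter, 84 mm across, 25 mm high, close to the robot; origin at the centre of its underside
- spatula: bystander: spatula lying flat, 200 mm long, close to the robot; origin at the centre of its underside
There are look-alikes about, which are no part of the job. Leave any red look-alike of the plate alone.

How it is judged (in metres and radians):
On the way, in this order (a step that is already met when the one before it is completed fails the run):
1. the block is fully home in the fence, let go and at rest (x of block in the frame of fence between -0.006 and 0.006 m and y of block in the frame of fence between -0.007 and 0.005 m and height (world z) of block between -0.003 and 0.003 m and angle between block's own z axis and vertical below 0.05 rad and angle between the x axis of block and the x axis of fence, either way round below 0.09 rad and contact force between block and the fingers below 0.1 N and linear speed of block below 0.02 m/s), for 0.2 s.
2. the frame lies squarely on the block in the fence, let go (x of block in the frame of fence between -0.006 and 0.006 m and y of block in the frame of fence between -0.007 and 0.005 m and height (world z) of block between -0.003 and 0.003 m and angle between each of block, frame's own z axis and vertical below 0.05 rad and angle between the x axis of block and the x axis of fence, either way round below 0.09 rad and horizontal distance between frame and block below 0.01 m and angle between the x axis of frame and the x axis of block, either way round below 0.09 rad and height (world z) of frame between 0.028 and 0.036 m and contact force between frame and the fingers below 0.1 N and linear speed of frame below 0.02 m/s), for 0.2 s.
3. the plate lies squarely on the frame, handle up, let go (x of block in the frame of fence between -0.006 and 0.006 m and y of block in the frame of fence between -0.007 and 0.005 m and height (world z) of block between -0.003 and 0.003 m and angle between each of block, frame, plate's own z axis and vertical below 0.05 rad and angle between the x axis of block and the x axis of fence, either way round below 0.09 rad and horizontal distance between frame and block below 0.01 m and angle between the x axis of frame and the x axis of block, either way round below 0.09 rad and height (world z) of frame between 0.028 and 0.036 m and horizontal distance between plate and frame below 0.01 m and angle between the x axis of plate and the x axis of frame, either way round below 0.09 rad and height (world z) of plate between 0.05 and 0.058 m and contact force between plate and the fingers below 0.1 N and linear speed of plate below 0.02 m/s), for 0.2 s.
At the end, for the whole second after the job is handed in: Block flat on the worktop in the fence, within 6 mm sideways and 7 mm of fully home; frame flat on the block, plate flat on the frame handle up (heights within 4 mm, centres within 10 mm, each square within 0.09 rad, crossbar along the rib); all let go and at rest (x of block in the frame of fence between -0.006 and 0.006 m and y of block in the frame of fence between -0.007 and 0.005 m and height (world z) of block between -0.003 and 0.003 m and angle between each of block, frame, plate's own z axis and vertical below 0.05 rad and angle between the x axis of block and the x axis of fence, either way round below 0.09 rad and horizontal distance between frame and block below 0.01 m and angle between the x axis of frame and the x axis of block, either way round below 0.09 rad and height (world z) of frame between 0.028 and 0.036 m and horizontal distance between plate and frame below 0.01 m and angle between the x axis of plate and the x axis of frame, either way round below 0.09 rad and height (world z) of plate between 0.05 and 0.058 m and linear speed of each of block, frame, plate below 0.02 m/s); the robot touches nothing.
It fails at once if the block is lifted off the worktop (height (world z) of block above 0.015 m).
It fails at once if the frame is dropped (falls freely faster than 0.7 m/s, about 25 mm) (contact force between frame and the fingers below 0.05 N and linear speed of frame above 0.7 m/s).
It fails at once if the plate is dropped (falls freely faster than 0.7 m/s, about 25 mm) (contact force between plate and the fingers below 0.05 N and linear speed of plate above 0.7 m/s).
It fails at once if a bystander is moved more than 40 mm (distance of any of bowl, carton, pin, jar, cutter, spatula from where it was at the start of the episode above 0.04 m).
It also fails if it takes over 72 s, if anything falls off the work surface, if the arm or the gripper's body presses on something with over 40 N, if the wrist force passes 120 N, or if a joint passes its speed limit or range.

## Working session

There is one attempt and no reset: what is moved stays moved. The work goes in short steps, Python scripts to look and compute and a tool call to move; the robot and the scene stay as the last step left them, time stands still between calls to the robot, and variables do not carry over. Pictures are saved under pics/ and viewed, at most 10 in all, crops included, and the job is handed in when it is done.

Besides the shell and the picture viewer there is one more tool, called after "Emit:" as a command line: name --argument value ..., lists and objects as JSON in quotes. move_arm: Moves the arm, as the interface text tells. Its arguments: {"type":"object","properties":{"motion":{"type":"array"},"force":{"type":"number"}},"required":["motion"]}

```bash
ls; mkdir -p pics
python3 - <<'E'
from bench import manip, viewer
import cv2, numpy as np
a=viewer.capture("top"); b=viewer.capture("side")
cv2.imwrite("pics/top.png",a[:,:,::-1]); cv2.imwrite("pics/side.png",b[:,:,::-1])
for c in("top","side"):
  k=viewer.calibration(c); print(c,np.round(k["K"],1).tolist(),np.round(k["R"],3).tolist(),np.round(k["t"]).tolist())
  for n in "fence block frame plate bowl carton pin jar cutter spatula".split():
    print(n,[(np.round(d["xy"]).tolist(),round(d["conf"],2)) for d in viewer.spot_point(c,n)])
print(manip.get_state(), manip.tips_ahead)
E
```

```text
pics
top [[524.4, 0.0, 274.1], [0.0, 524.4, 206.5], [0.0, 0.0, 1.0]] [[0.034, -0.999, -0.006], [-0.978, -0.032, -0.204], [0.204, 0.013, -0.979]] [20.0, 524.0, 1641.0]
fence []
block [([300.0, 212.0], 0.92), ([167.0, 210.0], 0.5)]
frame [([390.0, 219.0], 0.73)]
plate [([143.0, 272.0], 0.72), ([170.0, 208.0], 0.64)]
bowl [([371.0, 152.0], 0.66)]
carton [([179.0, 156.0], 0.96)]
pin [([291.0, 141.0], 0.94)]
jar [([217.0, 158.0], 0.6)]
cutter [([344.0, 272.0], 0.67)]
spatula [([220.0, 270.0], 0.78), ([371.0, 152.0], 0.61)]
side [[457.3, 0.0, 278.7], [0.0, 457.3, 203.9], [0.0, 0.0, 1.0]] [[0.903, -0.43, 0.001], [-0.248, -0.524, -0.815], [0.351, 0.735, -0.58]] [-459.0, 176.0, 1192.0]
fence [([267.0, 200.0], 0.72)]
block [([290.0, 231.0], 0.7)]
frame [([341.0, 299.0], 0.84)]
plate [([234.0, 161.0], 0.79), ([175.0, 165.0], 0.66), ([268.0, 201.0], 0.57), ([340.0, 298.0], 0.47)]
bowl [([402.0, 258.0], 0.97)]
carton [([287.0, 150.0], 0.6)]
pin [([351.0, 202.0], 0.74)]
jar [([302.0, 168.0], 0.78)]
cutter [([244.0, 282.0], 0.87)]
spatula [([193.0, 200.0], 0.58), ([286.0, 152.0], 0.2)]
{'clock': 1.1, 'joint_pos': array([ 1.11919308e+00,  2.58577525e-01,  1.53500578e+00, -4.54054358e-07,
        1.34797837e+00, -2.02816801e-01]), 'qvel': array([ 9.92541989e-04,  4.31503176e-04, -4.19897621e-05, -1.20070737e-03,
        5.73079234e-04,  5.01676206e-04]), 'tau': array([-1.36517574e-03, -4.45937777e+01, -2.90896243e+01, -3.19802457e-04,
        7.77170662e-04,  5.16841601e-05]), 'eef_pos': array([135.41562196, 533.07806774, 239.3195228 ]), 'tool_rot': array([1.24072619e-01, 9.92273140e-01, 1.45944344e-05, 5.18732619e-06]), 'ft_force': array([ 0.46534449, -0.58069634, -0.08153415]), 'torque': array([-0.06453801, -0.01369874, -0.02745084]), 'grasp_force': 0.0, 'grip_width': 1.0001839495964844} 8.0
```

Run:
```python
import cv2
a=cv2.imread("pics/top.png")
c=a[100:310,90:440]; cv2.imwrite("pics/top_c.png",cv2.resize(c,(800,480),interpolation=cv2.INTER_CUBIC))
b=cv2.imread("pics/side.png")[110:350,120:440]; cv2.imwrite("pics/side_c.png",cv2.resize(b,(800,600),interpolation=cv2.INTER_CUBIC))
```

```text
(no output)
```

View pics/top_c.png

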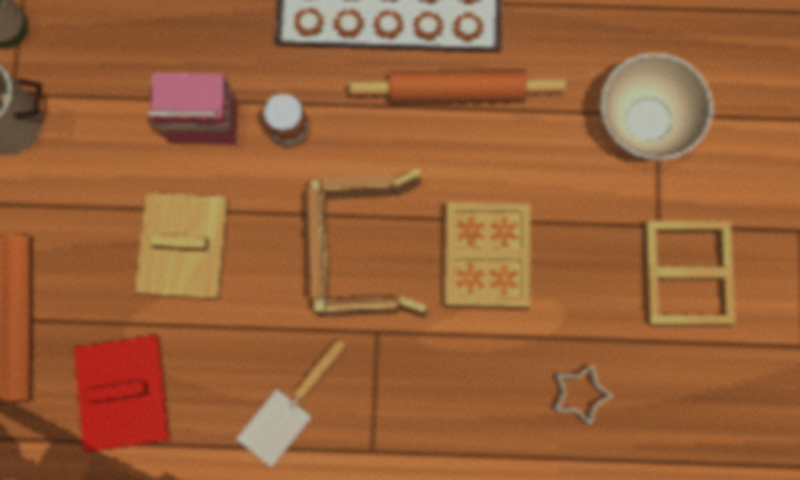

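View pics/side_c.png

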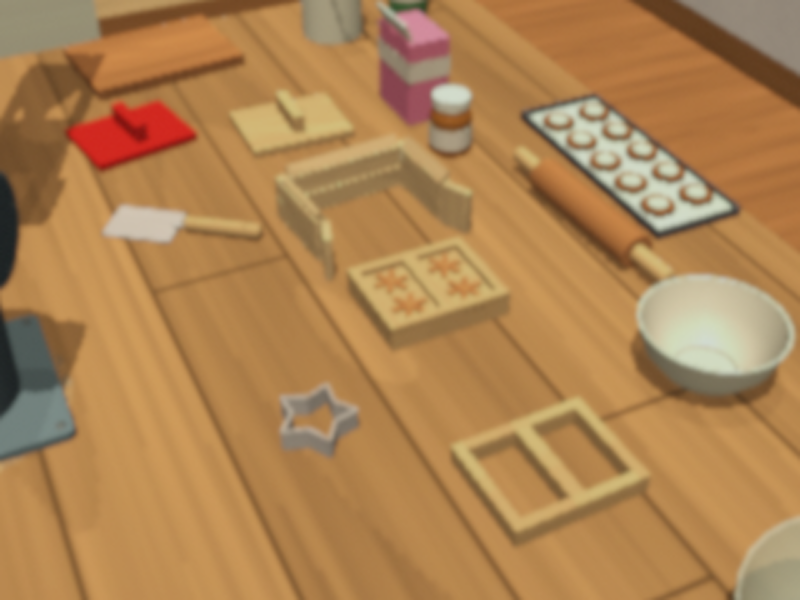

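The top view shows two plate-like things. The wooden one is at about px (169,207), the red look-alike at (143,271). The wooden one fits the description, and the red one must be left alone. The fence is at about (235,207) and opens to image right, the block is at (303,212), and the frame is at (391,219). Next I fit poses to the masks.

```bash
cat > h.py <<'E'
from bench import manip, viewer
import cv2, numpy as np
from scipy.optimize import minimize
def box(x0,x1,y0,y1,z0,z1): return np.array([[x,y,z] for x in(x0,x1) for y in(y0,y1) for z in(z0,z1)],float)
def prism(p,h): return np.array([[x,y,z] for x,y in p for z in(0,h)],float)
fl=[(79,-40),(95,-79),(111,-79),(95,-40)]
M={"block":[box(-75,75,-60,60,0,32)],
 "frame":[box(-75,75,-60,-48,0,22),box(-75,75,48,60,0,22),box(-75,-63,-60,60,0,22),box(63,75,-60,60,0,22),box(-8,8,-60,60,0,22)],
 "plate":[box(-75,75,-60,60,0,14),box(-9,9,-40,40,14,42)],
 "fence":[box(-95,95,63,79,0,73),box(-95,-79,-40,76,0,70),box(79,95,-40,76,0,70),prism(fl,70),prism([(-x,y) for x,y in fl],70)]}
def proj(P,c):
    X=P@c["R"].T+c["t"]; u=X@c["K"].T; return u[:,:2]/u[:,2:]
def place(P,p,z=0):
    s,k=np.sin(p[2]),np.cos(p[2]); return P@np.array([[k,s,0],[-s,k,0],[0,0,1]])+[p[0],p[1],z]
def ground(uv,c,z=0):
    d=c["R"].T@np.linalg.inv(c["K"])@np.r_[uv,1]; o=-c["R"].T@c["t"]; return (o+d*(z-o[2])/d[2])[:2]
S=4
def render(n,p,c,z=0):
    m=np.zeros((420*S,560*S),np.uint8)
    for P in M[n]:
        h=cv2.convexHull(((proj(place(P,p,z),c)+.5)*S*16-8).astype(np.int32)); cv2.fillConvexPoly(m,h,255,shift=4)
    return cv2.resize(m,(560,420),interpolation=cv2.INTER_AREA)/255.
def fit(n,obs,p0,z=0):
    def cost(p):
        e=0
        for m,c in obs:
            r=render(n,p,c,z); e+=np.abs(r-m).sum()/m.sum()
        return e/len(obs)
    q=minimize(cost,p0,method="Nelder-Mead",options=dict(initial_simplex=np.array(p0)+np.array([[0,0,0],[15,0,0],[0,15,0],[0,0,.1]]),xatol=.05,fatol=1e-5,maxiter=200))
    return q.x,q.fun
def mask(cam,n,near):
    L=viewer.outline_of(cam,n)
    L=[d for d in L if np.hypot(*(np.array(d["bbox"][:2])+np.array(d["bbox"][2:])/2-near))<30]
    return L[0]["pixels"].astype(float) if L else None
E
python3 - <<'E'
from h import *
t=viewer.calibration("top"); s=viewer.calibration("side")
viewer.capture("top"); viewer.capture("side")
for n,a in(("fence",(240,206)),("block",(302,212)),("frame",(391,219)),("plate",(169,207))):
    g=ground(a,t,20); b=proj(np.r_[g,20][None],s)[0]
    o={}
    for cam,q,c in(("top",a,t),("side",b,s)):
        m=mask(cam,n,q)
        if m is not None: o[cam]=(m,c)
    for k in o: print(n,k,[np.round(v,3).tolist() for v in fit(n,[o[k]],[*g,0.])])
    if len(o)==2: print(n,"both",[np.round(v,3).tolist() for v in fit(n,list(o.values()),[*g,0.])])
for n,a in dict(bowl=(371,152),carton=(179,156),pin=(291,141),jar=(217,158),cutter=(344,272),spatula=(220,270)).items(): print(n,ground(a,t))
a=viewer.capture("top")[180:310,100:230]; cv2.imwrite("pics/plates.png",cv2.resize(a[:,:,::-1],(600,600),interpolation=cv2.INTER_CUBIC))
E
```

```text
fence top [[522.427, 112.825, 0.082], 0.161]
fence side [[524.8, 116.867, 0.067], 0.157]
fence both [[522.871, 113.373, 0.077], 0.166]
block top [[518.69, -57.235, 0.016], 0.045]
block side [[518.964, -55.666, 0.032], 0.05]
block both [[518.931, -57.06, 0.025], 0.05]
frame top [[502.327, -349.035, 0.033], 0.09]
frame side [[503.276, -347.327, 0.044], 0.118]
frame both [[502.107, -348.911, 0.034], 0.12]
plate top [[520.047, 385.131, -0.044], 0.037]
plate side [[522.725, 389.808, -0.015], 0.087]
plate both [[520.433, 386.022, -0.047], 0.069]
bowl [ 735.39733569 -284.98943852]
carton [699.88049007 368.69309834]
pin [765.87771956 -11.47098371]
jar [697.01143147 238.68231372]
cutter [ 325.01100413 -196.06469372]
spatula [317.79005364 207.34471998]
```

View pics/plates.png

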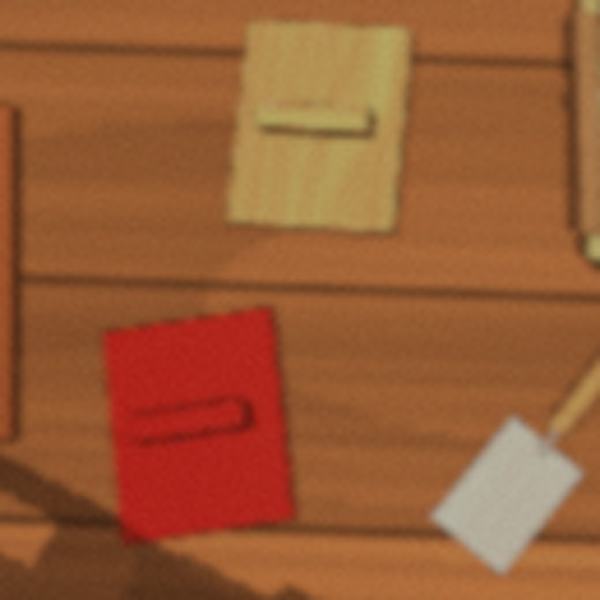

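The enlarged crop confirms it: the natural-wood plate with its handle is at crop (318,125), and the red look-alike is at (200,420). Now I work out the approach behind the block.

```bash
cat >> h.py <<'E'
from scipy.spatial.transform import Rotation as Ro
def go(x,y,z,ang):
    s=manip.get_state(); R=Ro.from_quat(s["tool_rot"]).as_matrix(); p=s["eef_pos"]
    d=R.T@(np.array([x,y,z])-p)/800; ty=np.arctan2(R[1,1],R[0,1])
    w=(ang-ty+np.pi/2)%np.pi-np.pi/2
    print("shift",np.round(d,4).tolist(),"turn",round(-w/np.pi,4),"dist",round(np.linalg.norm(d)*800),"from",np.round(p,1).tolist(),"ty",round(ty,3),"t",round(s["clock"],2),"F",np.round(s["ft_force"],1).tolist())
E
python3 -c "
from h import *
go(521,-148,200,.077)"
```

```text
shift [-0.6768, -0.7064, 0.0492] turn 0.3963 dist 784 from [135.4, 533.1, 239.3] ty 1.322 t 1.65 F [0.1, 0.1, 0.5]
```

Emit:
move_arm --motion '[[[-0.677,-0.706,0.049],0.396,1],[[-0.677,-0.706,0.049],0.396,1],[[-0.677,-0.706,0.049],0.396,1],[[-0.677,-0.706,0.049],0.396,1],[[-0.677,-0.706,0.049],0.396,1],[[-0.677,-0.706,0.049],0.396,1],[[-0.677,-0.706,0.049],0.396,1],[[-0.677,-0.706,0.049],0.396,1],[[-0.677,-0.706,0.049],0.396,1],[[-0.677,-0.706,0.049],0.396,1],[[-0.677,-0.706,0.049],0.396,1],[[-0.677,-0.706,0.049],0.396,1],[[-0.677,-0.706,0.049],0.396,1],[[-0.677,-0.706,0.049],0.396,1],[[-0.677,-0.706,0.049],0.396,1],[[-0.677,-0.706,0.049],0.396,1],[[-0.677,-0.706,0.049],0.396,1],[[-0.677,-0.706,0.049],0.396,1],[[-0.677,-0.706,0.049],0.396,1],[[-0.677,-0.706,0.049],0.396,1]]'

```text
clock: 3.32
eef_pos: [524.0, -153.8, 199.5]
tool_rot: [0.681, 0.733, -0.0, 0.002]
ft_force: [0.2, -0.5, -0.2]
grip_width: 1.004
grasp_force: 0.0
```

Run:
```python
from h import *
import time
w=viewer.calibration("wrist"); a=viewer.capture("wrist"); cv2.imwrite("pics/w1.png",a[:,:,::-1])
t=viewer.calibration("top")
for n,p in(("block",(519,-57,.025)),("fence",(523,113.5,.077))):
    q=proj(np.array([[p[0],p[1],20]]),w)[0]; L=viewer.outline_of("wrist",n); print(n,q,[(d["bbox"],round(d["conf"],2)) for d in L])
    if L and n=="block": print(fit(n,[(L[0]["pixels"].astype(float),w)],list(p)))
go(521,-148,16,.077)
```

```text
block [281.71781259  86.53548378] [([197.2, 4.7, 178.8, 154.1], 0.64)]
(array([ 5.17736591e+02, -5.75571989e+01,  1.39078253e-02]), np.float64(0.010549751255807658))
fence [ 303.7410824  -149.68389724] []
shift [-0.0009, 0.0005, 0.2295] turn -0.0 dist 184 from [520.8, -147.5, 199.6] ty 0.077 t 3.47 F [-0.4, 0.4, 0.5]
```

View pics/w1.png

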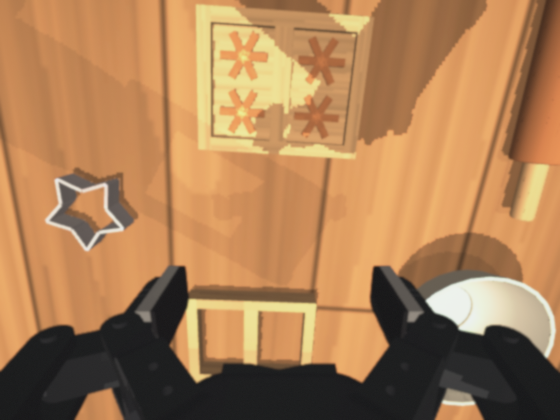

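The wrist view shows the block at (283,83) with a very good fit. Now I descend behind it and make the first push, angled towards the fence's centreline.

Emit:
move_arm --motion '[[[0,0,0.05],0,1],[[0,0,0.1],0,1],[[0,0,0.15],0,1],[[0,0,0.2],0,1],[[0,0,0.229],0,1],[[0,0,0.229],0,1],[[0.015,0,0.229],0,1],[[0.024,0,0.229],0,1],[[0.032,0.003,0.229],0,1],[[0.04,0.006,0.229],0,1],[[0.048,0.009,0.229],0,1],[[0.056,0.012,0.229],0,1],[[0.064,0.015,0.229],0,1],[[0.072,0.018,0.229],0,1],[[0.08,0.021,0.229],0,1],[[0.088,0.024,0.229],0,1],[[0.096,0.027,0.229],0,1],[[0.104,0.028,0.229],0,1],[[0.112,0.028,0.229],0,1],[[0.112,0.028,0.229],0,1]]'

```text
clock: 5.13
eef_pos: [536.3, -54.8, 16.6]
tool_rot: [0.679, 0.734, 0.0, -0.001]
ft_force: [-0.6, -0.6, 0.4]
grip_width: 1.001
grasp_force: 0.0
```

```bash
cat >> h.py <<'E'
def inf(p,f): # pose in fence frame
    s,k=np.sin(f[2]),np.cos(f[2]); d=np.array(p[:2])-f[:2]; return np.round([d[0]*k+d[1]*s,-d[0]*s+d[1]*k,p[2]-f[2]],3).tolist()
E
python3 - <<'E'
from h import *
t=viewer.calibration("top"); a=viewer.capture("top"); cv2.imwrite("pics/t2.png",cv2.resize(a[130:290,200:360,::-1],(600,600),interpolation=cv2.INTER_CUBIC))
F=np.array([522.9,113.4,.077])
for d in viewer.outline_of("top","block"):
    print(d["bbox"],d["conf"]); p,c=fit("block",[(d["pixels"].astype(float),t)],[530,14,.077]); print(p,c,inf(p,F))
    break
go(528.5,42.7,16,.077)
E
```

```text
[260.4, 186.0, 31.8, 28.7] 0.73
[ 5.76392688e+02  3.34494796e+01 -7.47655335e-02] 3.9298664393293548 [47.184, -83.828, -0.152]
shift [0.123, 0.0004, 0.0006] turn 0.0004 dist 98 from [535.8, -55.4, 16.4] ty 0.078 t 5.23 F [-0.5, -0.1, 0.5]
```

View pics/t2.png

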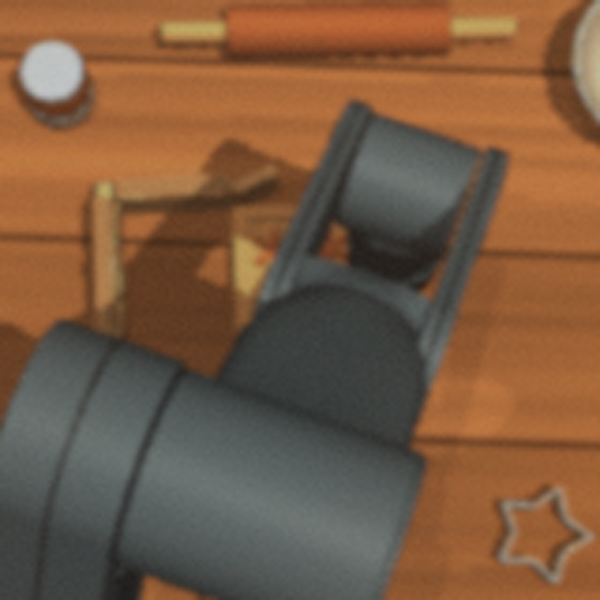

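The arm hides the block from the top camera. Only its front-left corner shows, at about crop (240,215), already between the flares. I check with the wrist camera.

Run:
```python
from h import *
w=viewer.calibration("wrist"); a=viewer.capture("wrist"); cv2.imwrite("pics/w2.png",a[:,:,::-1])
```

```text
(no output)
```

View pics/w2.png

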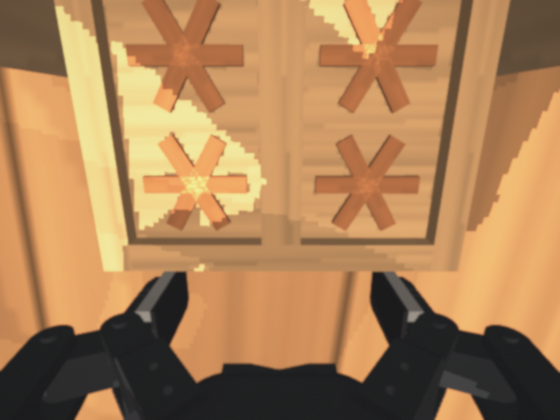

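The rear edge of the block runs level at row 270, spanning columns 103–460, so it is square and centred on the fingers. Continuing straight in.

Emit:
move_arm --motion '[[[0.008,0,0],0,1],[[0.018,0,0],0,1],[[0.028,0,0],0,1],[[0.038,0,0],0,1],[[0.048,0,0],0,1],[[0.058,0,0],0,1],[[0.068,0,0],0,1],[[0.078,0,0],0,1],[[0.088,0,0],0,1],[[0.096,0,0],0,1],[[0.103,0,0],0,1],[[0.108,0,0],0,1],[[0.112,0,0],0,1],[[0.112,0,0],0,1]]'

```text
clock: 6.45
eef_pos: [529.6, 33.4, 17.0]
tool_rot: [0.679, 0.734, 0.0, -0.0]
ft_force: [-0.5, 0.5, 0.7]
grip_width: 1.0
grasp_force: 0.0
```

Emit:
move_arm --motion '[[[0.002,0,0],0,1],[[0.004,0,0],0,1],[[0.006,0,0],0,1],[[0.008,0,0],0,1],[[0.008,0,0],0,1]]'

```text
clock: 6.87
eef_pos: [529.3, 39.1, 17.0]
tool_rot: [0.679, 0.734, 0.0, 0.0]
ft_force: [0.7, -1.1, -1.0]
grip_width: 1.0
grasp_force: 0.7
```

Keep creeping until the force rises.

Emit:
move_arm --motion '[[[0.002,0,0],0,1],[[0.004,0,0],0,1],[[0.006,0,0],0,1],[[0.006,0,0],0,1]]'

```text
clock: 7.2
eef_pos: [528.8, 44.1, 17.0]
tool_rot: [0.679, 0.734, 0.0, 0.0]
ft_force: [-0.6, -1.7, 0.3]
grip_width: 0.998
grasp_force: 0.7
```

Run:
```python
from h import *
s=manip.get_state(); print(s["eef_pos"],s["ft_force"],s["torque"])
t=viewer.calibration("side"); a=viewer.capture("side"); cv2.imwrite("pics/s3.png",cv2.resize(a[140:290,200:360,::-1],(640,600),interpolation=cv2.INTER_CUBIC))
```

```text
[528.82613424  44.14154579  16.97613855] [-0.55212489 -1.70274722  0.29146542] [-0.23284791 -0.07041371 -0.0296638 ]
```

View pics/s3.png

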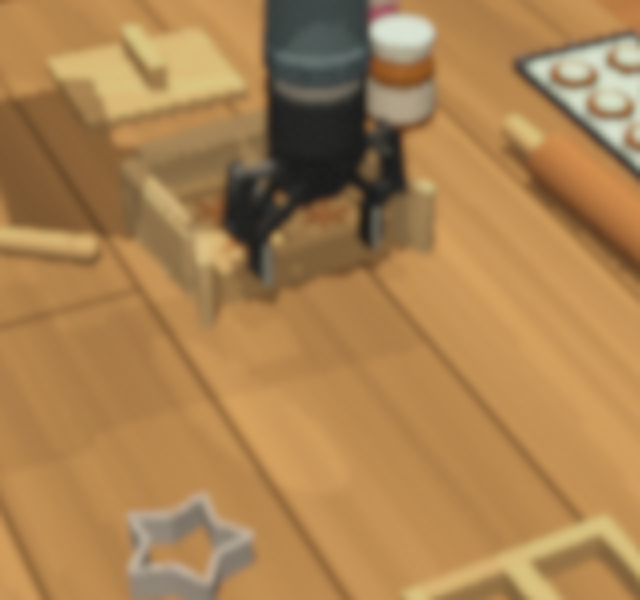

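The block is in the fence with the fingers at its rear face, at about crop (260,270) and (372,240). The force is still only sliding friction, so I keep creeping.

Emit:
move_arm --motion '[[[0.002,0,0],0,1],[[0.004,0,0],0,1],[[0.005,0,0],0,1],[[0.005,0,0],0,1]]'

```text
clock: 7.58
eef_pos: [529.3, 45.2, 17.1]
tool_rot: [0.678, 0.735, -0.001, 0.002]
ft_force: [0.2, -15.4, 0.1]
grip_width: 0.999
grasp_force: 7.4
```

Emit:
move_arm --motion '[[[0.002,0,0],0,1],[[0.004,0,0],0,1],[[0.005,0,0],0,1],[[0.005,0,0],0,1]]'

```text
clock: 7.92
eef_pos: [529.4, 45.4, 17.3]
tool_rot: [0.678, 0.735, -0.003, 0.004]
ft_force: [-1.3, -32.3, -1.2]
grip_width: 1.002
grasp_force: 16.0
```

The force has risen to 32 N, so the block is home against the back. I back off, rise and look.

Emit:
move_arm --motion '[[[-0.02,0,0],0,1],[[-0.05,0,0],0,1],[[-0.07,0,-0.02],0,1],[[-0.08,0,-0.06],0,1],[[-0.08,0,-0.11],0,1],[[-0.08,0,-0.16],0,1],[[-0.08,0,-0.21],0,1],[[-0.08,0,-0.26],0,1],[[-0.08,0,-0.3],0,1],[[-0.08,0,-0.3],0,1],[[-0.08,0,-0.3],0,1]]'

```text
clock: 8.83
eef_pos: [534.1, -11.7, 259.2]
tool_rot: [0.679, 0.734, 0.001, 0.002]
ft_force: [-0.0, -0.0, -0.8]
grip_width: 1.002
grasp_force: 0.0
```

Run:
```python
from h import *
w=viewer.calibration("wrist"); a=viewer.capture("wrist"); cv2.imwrite("pics/w4.png",a[:,:,::-1])
for d in viewer.outline_of("wrist","block"): print(d["bbox"],d["conf"], *fit("block",[(d["pixels"].astype(float),w)],[525,115,.077]))
for d in viewer.outline_of("wrist","fence"): print(d["bbox"],d["conf"], *fit("fence",[(d["pixels"].astype(float),w)],[525,115,.077]))
go(502,-349,250,.035)
```

```text
[203.9, 1.7, 147.3, 116.5] 0.95 [5.22713898e+02 1.15795225e+02 8.52444777e-02] 0.006219821419078064
[169.9, 0.0, 214.3, 142.3] 0.56 [5.22673209e+02 1.15720289e+02 8.08876304e-02] 0.19446384924398386
shift [-0.4177, -0.0704, 0.0062] turn 0.0137 dist 339 from [532.1, -11.5, 255.2] ty 0.078 t 8.98 F [-0.9, -0.3, -0.7]
```

View pics/w4.png

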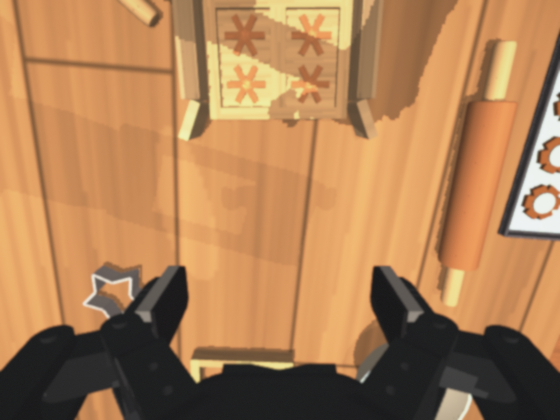

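The block sits at (522.7, 115.8), yaw 0.085, level in the fence (pixels ~(278,60)). Next I view the frame from close up.

```bash
python3 -c "
from h import *
go(505,-440,220,.035)"
```

```text
shift [-0.5314, -0.0754, 0.0436] turn 0.0137 dist 431 from [532.1, -11.5, 255.2] ty 0.078 t 8.98 F [-0.9, -0.3, -0.7]
```

Emit:
move_arm --motion '[[[-0.531,-0.075,0.044],0.014,1],[[-0.531,-0.075,0.044],0.014,1],[[-0.531,-0.075,0.044],0.014,1],[[-0.531,-0.075,0.044],0.014,1],[[-0.531,-0.075,0.044],0.014,1],[[-0.531,-0.075,0.044],0.014,1],[[-0.531,-0.075,0.044],0.014,1],[[-0.531,-0.075,0.044],0.014,1],[[-0.531,-0.075,0.044],0.014,1],[[-0.531,-0.075,0.044],0.014,1],[[-0.531,-0.075,0.044],0.014,1],[[-0.531,-0.075,0.044],0.014,1],[[-0.531,-0.075,0.044],0.014,1],[[-0.531,-0.075,0.044],0.014,1],[[-0.531,-0.075,0.044],0.014,1]]'

```text
clock: 10.23
eef_pos: [506.8, -438.2, 221.5]
tool_rot: [0.694, 0.72, 0.0, -0.001]
ft_force: [0.4, -0.2, 0.8]
grip_width: 1.0
grasp_force: 0.0
```

Run:
```python
from h import *
w=viewer.calibration("wrist"); a=viewer.capture("wrist"); cv2.imwrite("pics/w5.png",a[:,:,::-1])
p=None
for d in viewer.outline_of("wrist","frame"):
    q,c=fit("frame",[(d["pixels"].astype(float),w)],[502,-349,.035]); print(d["bbox"],d["conf"],q,c)
    if p is None: p=q
go(p[0],p[1],100,p[2]); go(p[0],p[1],14,p[2])
```

```text
[200.4, 28.8, 157.9, 127.4] 0.65 [ 5.02615902e+02 -3.48689216e+02  2.95776034e-02] 0.037784604492989975
shift [0.1123, -0.0015, 0.1527] turn 0.002 dist 152 from [507.0, -438.5, 222.1] ty 0.036 t 10.33 F [0.4, -0.3, -0.7]
shift [0.1123, -0.0015, 0.2602] turn 0.002 dist 227 from [507.0, -438.5, 222.1] ty 0.036 t 10.33 F [0.4, -0.3, -0.7]
```

Emit:
move_arm --motion '[[[0.05,-0.001,0.0],0.002,0.6],[[0.1,-0.001,0.02],0.002,0.6],[[0.112,-0.0015,0.06],0.002,0.6],[[0.112,-0.0015,0.11],0.002,0.6],[[0.112,-0.0015,0.16],0.002,0.6],[[0.112,-0.0015,0.2],0.002,0.6],[[0.112,-0.0015,0.23],0.002,0.6],[[0.112,-0.0015,0.25],0.002,0.6],[[0.112,-0.0015,0.256],0.002,0.6],[[0.112,-0.0015,0.256],0.002,0.6],[[0.112,-0.0015,0.256],0.002,0.6]]' --force 40

```text
clock: 11.25
eef_pos: [502.9, -350.6, 18.0]
tool_rot: [0.697, 0.717, 0.0, 0.001]
ft_force: [-0.1, 0.0, -0.7]
grip_width: 0.599
grasp_force: 0.0
```

Emit:
move_arm --motion '[[[0,0,0],0,0.4],[[0,0,0],0,0.2],[[0,0,0],0,0.1],[[0,0,0],0,0],[[0,0,0],0,0],[[0,0,0],0,0],[[0,0,0],0,0],[[0,0,0],0,0]]'

```text
clock: 11.92
eef_pos: [503.0, -351.4, 18.6]
tool_rot: [0.697, 0.717, 0.0, 0.001]
ft_force: [-0.5, 0.2, 5.9]
grip_width: 0.174
grasp_force: 39.9
```

Emit:
move_arm --motion '[[[0,0,-0.02],0,0],[[0,0,-0.05],0,0],[[0,0,-0.1],0,0],[[0,0,-0.15],0,0],[[0,0,-0.18],0,0],[[0,0,-0.18],0,0],[[0,0,-0.18],0,0]]'

```text
clock: 12.5
eef_pos: [502.8, -351.4, 163.1]
tool_rot: [0.697, 0.717, -0.0, 0.002]
ft_force: [-0.8, -0.2, -1.0]
grip_width: 0.175
grasp_force: 39.2
```

Run:
```python
from h import *
import numpy as np
s=manip.get_state(); print(s["grip_width"],s["grasp_force"])
go(523,113.5,162,.085)
```

```text
0.17502247345137703 39.21456456184387
shift [0.5802, 0.0412, -0.0004] turn -0.0183 dist 465 from [502.8, -351.4, 163.1] ty 0.028 t 12.5 F [-0.8, -0.2, -1.0]
```

Emit:
move_arm --motion '[[[0.03,0.002,0],-0.002,0],[[0.07,0.005,0],-0.005,0],[[0.11,0.008,0],-0.008,0],[[0.15,0.011,0],-0.01,0],[[0.19,0.014,0],-0.012,0],[[0.23,0.017,0],-0.014,0],[[0.27,0.02,0],-0.016,0],[[0.31,0.023,0],-0.018,0],[[0.35,0.026,0],-0.018,0],[[0.39,0.029,0],-0.018,0],[[0.43,0.032,0],-0.018,0],[[0.47,0.035,0],-0.018,0],[[0.51,0.038,0],-0.018,0],[[0.54,0.04,0],-0.018,0],[[0.565,0.041,0],-0.018,0],[[0.58,0.041,0],-0.018,0],[[0.58,0.041,0],-0.018,0],[[0.58,0.041,0],-0.018,0]]'

```text
clock: 14.0
eef_pos: [521.3, 114.2, 159.8]
tool_rot: [0.676, 0.737, -0.001, -0.001]
ft_force: [0.1, 0.3, -0.2]
grip_width: 0.177
grasp_force: 39.2
```

Run:
```python
from h import *
w=viewer.calibration("wrist"); a=viewer.capture("wrist"); cv2.imwrite("pics/w6.png",a[:,:,::-1])
go(523,113.5,50,.085)
```

```text
shift [-0.0001, 0.0021, 0.1375] turn -0.0002 dist 110 from [521.5, 113.5, 160.0] ty 0.084 t 14.05 F [0.1, -0.3, -0.7]
```

View pics/w6.png

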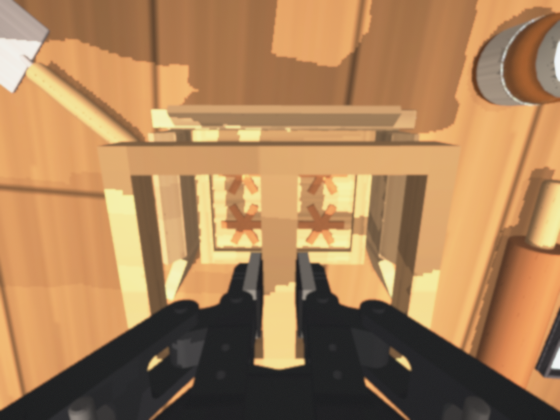

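The held frame's far edge is at row 145, columns 100–460, square over the block. I check its offset numerically.

Run:
```python
from h import *
w=viewer.calibration("wrist"); s=manip.get_state(); R=Ro.from_quat(s["tool_rot"]).as_matrix(); 
for z in(162,166):
  for uv in((100,145),(460,145)):
    g=ground(uv,w,z); print(z,g,R.T@(np.r_[g,z]-s["eef_pos"]))
```

```text
162 [441.2464371  169.42199551] [ 62.51906054 -75.29774726  -1.89620412]
162 [590.4779539  182.05251395] [62.51113893 74.46707018 -2.17005267]
166 [443.45859816 170.0285285 ] [ 62.93474101 -73.04961118  -5.90053087]
166 [588.18713087 182.27792757] [62.92705843 72.1961301  -6.16611618]
```

Emit:
move_arm --motion '[[[0,0.002,0.03],0,0],[[0,0.002,0.06],0,0],[[0,0.002,0.09],0,0],[[0,0.002,0.11],0,0],[[0,0.002,0.123],0,0],[[0,0.002,0.13],0,0],[[0,0.002,0.133],0,0],[[0,0.002,0.135],0,0],[[0,0.002,0.135],0,0]]'

```text
clock: 14.8
eef_pos: [524.3, 114.0, 53.5]
tool_rot: [0.677, 0.736, 0.0, 0.0]
ft_force: [-0.2, 0.4, -0.4]
grip_width: 0.171
grasp_force: 39.2
```

Emit:
move_arm --motion '[[[0,0,0.001],0,0],[[0,0,0.002],0,0],[[0,0,0.002],0,0]]'

```text
clock: 15.05
eef_pos: [524.0, 114.3, 51.8]
tool_rot: [0.677, 0.736, 0.0, 0.0]
ft_force: [-0.5, -1.0, -1.2]
grip_width: 0.173
grasp_force: 39.2
```

Emit:
move_arm --motion '[[[0,0,0.001],0,0],[[0,0,0.002],0,0],[[0,0,0.003],0,0],[[0,0,0.003],0,0]]'

```text
clock: 15.38
eef_pos: [524.0, 114.3, 50.5]
tool_rot: [0.677, 0.736, 0.0, 0.0]
ft_force: [-4.4, -0.7, 12.0]
grip_width: 0.176
grasp_force: 40.8
```

Contact at 12 N. I release and rise.

Emit:
move_arm --motion '[[[0,0,0],0,0.3],[[0,0,0],0,0.5],[[0,0,0],0,0.55],[[0,0,0],0,0.55],[[0,0,-0.01],0,0.55],[[0,0,-0.04],0,0.55],[[0,0,-0.08],0,0.55],[[0,0,-0.13],0,0.55],[[0,0,-0.18],0,0.55],[[-0.05,0,-0.22],0,1],[[-0.1,0,-0.25],0,1],[[-0.15,0,-0.25],0,1],[[-0.15,0,-0.25],0,1],[[-0.15,0,-0.25],0,1]]'

```text
clock: 16.55
eef_pos: [534.4, -8.4, 250.1]
tool_rot: [0.678, 0.735, 0.0, 0.001]
ft_force: [0.0, 0.0, -0.3]
grip_width: 0.998
grasp_force: 0.0
```

Run:
```python
from h import *
w=viewer.calibration("wrist"); a=viewer.capture("wrist"); cv2.imwrite("pics/w7.png",a[:,:,::-1])
for d in viewer.outline_of("wrist","frame"): print(d["bbox"],d["conf"], *fit("frame",[(d["pixels"].astype(float),w)],[523,115,.08],z=32))
M["st"]=[box(-75,75,-60,60,0,54)]
for d in viewer.outline_of("wrist","block"): print(d["bbox"],d["conf"])
go(520,290,250,-.045)
```

```text
[196.1, 0.3, 162.0, 120.8] 0.97 [5.22577948e+02 1.16772033e+02 8.25465139e-02] 0.036633796303202994
[215.1, 5.4, 129.0, 105.9] 0.78
shift [0.3682, 0.0144, -0.0017] turn 0.041 dist 295 from [533.2, -4.5, 248.3] ty 0.084 t 16.7 F [-0.7, -0.2, 0.3]
```

View pics/w7.png

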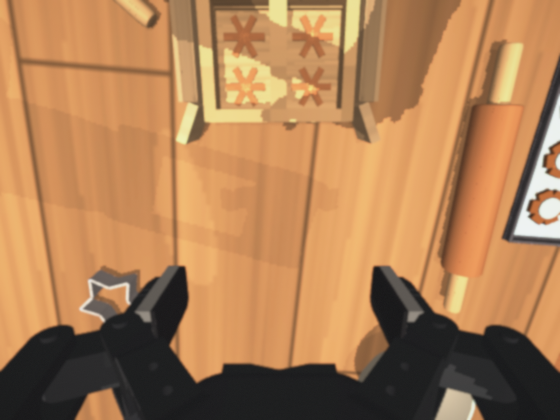

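The frame lies on the block, fitted at (522.6, 116.8), with the crossbar over the rib (pixels ~(278,60)). On to the plate.

Emit:
move_arm --motion '[[[0.04,0.002,0],0.005,1],[[0.09,0.004,0],0.01,1],[[0.14,0.006,0],0.02,1],[[0.19,0.008,0],0.03,1],[[0.24,0.01,0],0.04,1],[[0.29,0.012,0],0.041,1],[[0.33,0.014,0],0.041,1],[[0.36,0.014,0],0.041,1],[[0.368,0.014,0],0.041,1],[[0.368,0.014,0],0.041,1],[[0.368,0.014,0],0.041,1]]'

```text
clock: 17.62
eef_pos: [519.2, 289.5, 248.2]
tool_rot: [0.722, 0.692, -0.001, -0.0]
ft_force: [-0.4, -1.0, -0.4]
grip_width: 0.998
grasp_force: 0.0
```

Run:
```python
from h import *
w=viewer.calibration("wrist"); a=viewer.capture("wrist")
p=None
for d in viewer.outline_of("wrist","plate"):
    q,c=fit("plate",[(d["pixels"].astype(float),w)],[520,386,-.045]); print(d["bbox"],d["conf"],q,c,a[d["pixels"]].mean(0))
    if c<.15 and p is None: p=q
go(p[0],p[1],150,p[2]); go(p[0],p[1],36,p[2])
```

```text
[206.3, 31.5, 142.2, 115.2] 0.74 [ 5.19641326e+02  3.86270021e+02 -2.94772351e-02] 0.01861380413094495 [213.97781733 173.61552152 115.83397953]
[0.3, 0.6, 153.9, 102.1] 0.58 [ 681.66666667 -377.33333333    2.54388889] 1.0 [191.11684063  43.32162331  40.00545256]
shift [0.1227, -0.0058, 0.1232] turn -0.0049 dist 139 from [520.0, 288.1, 248.6] ty -0.045 t 17.72 F [0.4, 0.8, 0.6]
shift [0.1228, -0.0058, 0.2657] turn -0.0049 dist 234 from [520.0, 288.1, 248.6] ty -0.045 t 17.72 F [0.4, 0.8, 0.6]
```

Emit:
move_arm --motion '[[[0.05,-0.003,0.0],-0.005,0.6],[[0.1,-0.006,0.02],-0.005,0.6],[[0.123,-0.006,0.06],-0.005,0.6],[[0.123,-0.006,0.11],-0.005,0.6],[[0.123,-0.006,0.16],-0.005,0.6],[[0.123,-0.006,0.21],-0.005,0.6],[[0.123,-0.006,0.24],-0.005,0.6],[[0.123,-0.006,0.26],-0.005,0.6],[[0.123,-0.006,0.265],-0.005,0.6],[[0.123,-0.006,0.265],-0.005,0.6],[[0.123,-0.006,0.265],-0.005,0.6]]'

```text
clock: 18.63
eef_pos: [521.0, 386.9, 38.1]
tool_rot: [0.718, 0.696, 0.001, 0.0]
ft_force: [0.7, 0.3, -1.1]
grip_width: 0.601
grasp_force: 0.0
```

Emit:
move_arm --motion '[[[0,0,0],0,0.4],[[0,0,0],0,0.2],[[0,0,0],0,0.1],[[0,0,0],0,0],[[0,0,0],0,0],[[0,0,0],0,0],[[0,0,0],0,0],[[0,0,0],0,0]]' --force 50

```text
clock: 19.3
eef_pos: [521.0, 387.9, 38.9]
tool_rot: [0.717, 0.697, 0.002, 0.001]
ft_force: [-0.5, -0.7, 6.5]
grip_width: 0.193
grasp_force: 51.4
```

Run:
```python
from h import *
p=np.array([519.64,386.27,-.0295]); s=manip.get_state(); R=Ro.from_quat(s["tool_rot"]).as_matrix()
print(s["eef_pos"], R.T@(np.r_[p[:2],s["eef_pos"][2]]-s["eef_pos"]))
go(*p[:2],36,p[2])
```

```text
[520.95828512 387.90815201  38.86017695] [-1.67526383 -1.27077597 -0.0060991 ]
shift [-0.0021, -0.0016, 0.0036] turn 0.0003 dist 4 from [521.0, 387.9, 38.9] ty -0.029 t 19.3 F [-0.5, -0.7, 6.5]
```

Emit:
move_arm --motion '[[[0,0,-0.02],0,0],[[0,0,-0.05],0,0],[[0,0,-0.1],0,0],[[0,0,-0.15],0,0],[[0,0,-0.17],0,0],[[0,0,-0.17],0,0],[[0,0,-0.17],0,0]]'

```text
clock: 19.88
eef_pos: [519.9, 387.7, 173.8]
tool_rot: [0.717, 0.697, 0.001, 0.0]
ft_force: [-0.7, -1.3, -2.9]
grip_width: 0.193
grasp_force: 50.4
```

```bash
python3 -c "
from h import *
s=manip.get_state(); print(s['grip_width'],s['grasp_force'])
go(522.5,118,174,.083)"
```

```text
0.19268864440934308 50.42108774185181
shift [-0.3369, 0.013, -0.0006] turn -0.0355 dist 270 from [519.9, 387.7, 173.8] ty -0.029 t 19.88 F [-0.7, -1.3, -2.9]
```

Emit:
move_arm --motion '[[[-0.02,0.001,0],-0.003,0],[[-0.06,0.003,0],-0.008,0],[[-0.1,0.005,0],-0.014,0],[[-0.14,0.006,0],-0.02,0],[[-0.18,0.008,0],-0.025,0],[[-0.22,0.01,0],-0.03,0],[[-0.26,0.011,0],-0.034,0],[[-0.3,0.012,0],-0.0355,0],[[-0.325,0.013,0],-0.0355,0],[[-0.337,0.013,0],-0.0355,0],[[-0.337,0.013,0],-0.0355,0],[[-0.337,0.013,0],-0.0355,0]]'

```text
clock: 20.88
eef_pos: [521.5, 117.9, 171.5]
tool_rot: [0.678, 0.735, -0.001, -0.001]
ft_force: [0.6, 0.9, -2.1]
grip_width: 0.19
grasp_force: 50.4
```

Run:
```python
from h import *
w=viewer.calibration("wrist"); a=viewer.capture("wrist")
L=viewer.outline_of("wrist","plate")
for d in L:
    print(d["bbox"],d["conf"]); m=d["pixels"]
    cs=np.where(m.any(0))[0]; print([(c,np.where(m[:,c])[0].min()) for c in range(cs[0],cs[-1],30)])
    k=m.astype(np.uint8); c=max(cv2.findContours(k,0,2)[0],key=cv2.contourArea); print(cv2.approxPolyDP(c,5,True)[:,0].tolist())
go(522.5,118,96,.083)
```

```text
[132.7, 147.5, 293.2, 200.5] 0.71
[(132, np.int64(150)), (162, np.int64(145)), (192, np.int64(145)), (222, np.int64(145)), (252, np.int64(145)), (282, np.int64(145)), (312, np.int64(145)), (342, np.int64(146)), (372, np.int64(145)), (402, np.int64(145))]
[[132, 150], [154, 310], [177, 298], [198, 306], [214, 303], [230, 268], [254, 250], [261, 254], [262, 305], [253, 341], [265, 349], [291, 349], [304, 341], [295, 305], [299, 251], [325, 266], [343, 303], [359, 306], [380, 298], [402, 309], [422, 147]]
shift [-0.0011, 0.0008, 0.0951] turn 0.0001 dist 76 from [521.9, 118.8, 172.1] ty 0.083 t 20.98 F [0.3, -0.5, -2.6]
```

Run:
```python
from h import *
w=viewer.calibration("wrist"); s=manip.get_state(); R=Ro.from_quat(s["tool_rot"]).as_matrix(); print(s["eef_pos"])
for z in(143,147):
  for uv in((132.5,146),(425,146)):
    g=ground(uv,w,z); print(z,R.T@(np.r_[g,z]-s["eef_pos"]))
```

```text
[521.89641924 118.81733259 172.10305166]
143 [ 58.77538325 -76.16515427  29.25435347]
143 [58.76452212 74.28484322 29.03934798]
147 [ 59.20338329 -74.32457216  25.25202701]
147 [59.19278744 72.45064253 25.04227309]
```

Emit:
move_arm --motion '[[[0,0.001,0.03],0,0],[[0,0.001,0.055],0,0],[[0,0.001,0.073],0,0],[[0,0.001,0.083],0,0],[[0,0.001,0.088],0,0],[[0,0.001,0.09],0,0],[[0,0.001,0.092],0,0],[[0,0.001,0.092],0,0]]'

```text
clock: 21.65
eef_pos: [523.7, 118.0, 99.9]
tool_rot: [0.677, 0.736, 0.0, 0.0]
ft_force: [-0.0, -1.2, -2.9]
grip_width: 0.19
grasp_force: 50.3
```

Emit:
move_arm --motion '[[[0,0,0.001],0,0],[[0,0,0.002],0,0],[[0,0,0.003],0,0],[[0,0,0.003],0,0]]'

```text
clock: 21.98
eef_pos: [523.2, 117.7, 97.1]
tool_rot: [0.677, 0.736, 0.0, 0.0]
ft_force: [-0.6, 0.5, -2.3]
grip_width: 0.193
grasp_force: 50.3
```

Emit:
move_arm --motion '[[[0,0,0.001],0,0],[[0,0,0.002],0,0],[[0,0,0.003],0,0],[[0,0,0.003],0,0]]'

```text
clock: 22.32
eef_pos: [523.0, 117.7, 94.3]
tool_rot: [0.677, 0.736, -0.0, -0.0]
ft_force: [-0.2, 0.1, -2.0]
grip_width: 0.193
grasp_force: 50.3
```

Emit:
move_arm --motion '[[[0,0,0.001],0,0],[[0,0,0.002],0,0],[[0,0,0.003],0,0],[[0,0,0.003],0,0]]'

```text
clock: 22.65
eef_pos: [523.2, 117.7, 92.8]
tool_rot: [0.677, 0.736, 0.0, 0.0]
ft_force: [-1.7, -0.7, 4.4]
grip_width: 0.191
grasp_force: 51.2
```

Contact, matching the expected height of about 93. I release and rise.

Emit:
move_arm --motion '[[[0,0,0],0,0.3],[[0,0,0],0,0.5],[[0,0,0],0,0.6],[[0,0,0],0,0.6],[[0,0,-0.01],0,0.6],[[0,0,-0.04],0,0.6],[[0,0,-0.08],0,0.6],[[0,0,-0.13],0,0.6],[[0,0,-0.18],0,1],[[-0.05,0,-0.22],0,1],[[-0.1,0,-0.25],0,1],[[-0.15,0,-0.25],0,1],[[-0.15,0,-0.25],0,1],[[-0.15,0,-0.25],0,1]]'

```text
clock: 23.82
eef_pos: [533.6, -4.9, 293.4]
tool_rot: [0.679, 0.734, 0.0, 0.001]
ft_force: [0.0, 0.4, 0.0]
grip_width: 1.0
grasp_force: 0.0
```

Run:
```python
from h import *
for cam in("wrist","side"):
  w=viewer.calibration(cam); viewer.capture(cam)
  L=viewer.outline_of(cam,"plate")
  for d in L:
    if cam=="side" and abs(d["bbox"][0]+d["bbox"][2]/2-267)>30: continue
    for z in ((48,54,60) if cam=="side" else (54,)): print(cam,z,d["bbox"],d["conf"],*fit("plate",[(d["pixels"].astype(float),w)],[523,116,.08],z=z))
print(manip.get_state()["clock"])
```

```text
wrist 54 [97.0, 260.4, 52.9, 46.0] 0.75 [4.48000000e+02 2.61000000e+02 1.13333333e-01] 1.0
wrist 54 [203.3, 0.7, 151.1, 123.9] 0.68 [5.21952087e+02 1.16488620e+02 8.31793108e-02] 0.009913707800571596
side 48 [235.3, 164.5, 60.5, 36.0] 0.7 [5.27595841e+02 1.27924250e+02 8.38247907e-02] 0.039815568212639006
side 54 [235.3, 164.5, 60.5, 36.0] 0.7 [5.23606771e+02 1.18784248e+02 8.56494540e-02] 0.04680993634231561
side 60 [235.3, 164.5, 60.5, 36.0] 0.7 [5.19989292e+02 1.10643483e+02 8.96834451e-02] 0.05753761227843457
side 48 [249.8, 194.7, 48.7, 22.0] 0.38 [1814.66666667 2887.66666667  -19.87555556] 1.0
side 54 [249.8, 194.7, 48.7, 22.0] 0.38 [1814.66666667 2887.66666667  -19.87555556] 1.0
side 60 [249.8, 194.7, 48.7, 22.0] 0.38 [1814.66666667 2887.66666667  -19.87555556] 1.0
24.0167
```

The plate is at (522.0, 116.5), yaw 0.083. That is on the frame, consistent with height 54. Handing in.

```bash
python3 -c "
from bench import manip
print(manip.job_done())"
```

```text
the job is handed in; nothing more can be done
None
```

The press is assembled and handed in at about 24 s: block home in the fence, frame laid on it and plate on top, with each fitted centre within about 1 mm of the part below; the judge's verdict was not shown.

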